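# Call the line lead and point out the uncapped sensor housing

## Robot

A 6-joint arm with a two-finger parallel gripper is mounted at the origin on the work surface. World frame = base frame: x ahead of the robot, y to its left, z up, the work surface at z = 0. Lengths are in m, angles in degrees, forces in N, time in s.
With the tool pointing down it reaches from about 0.3 to 0.775 m from the base axis. Payload 14.6 kg.
Tool frame: the origin (TCP) lies between the finger pads; the fingertips stand robot.tcp_to_tips ahead of it and the grasp point (between the pads) lies 3 mm ahead of it (robot.tcp_to_tips is the distance from the TCP to the fingertips, in m); z points along the fingers, y is the line along which they close (so a half turn about z gives the same grasp; the last joint's range is limited). The gripper opens to 85 mm and grips with 20 to 120 N. Pads are 22 mm wide; open, the fingers measure 114 mm over their backs; the gripper's body (76 mm by 85 mm) begins 54 mm behind the grasp point. The pads swing forward as they close: fully open they stand 13 mm farther back than shut.
Start: joints at [62.303, 17.183, 87.147, -0, 75.671, -3.816], TCP at [0.223, 0.503, 0.253] pointing down, gripper open.
Joint ranges: [-173.82, 173.82], [-45.26, 126.66], [13.44, 144.39], [-59.66, 239.66], [0, 175.72], [-146.38, 146.38]. Speed limits (degrees/s): [127.2, 127.2, 147.25, 180, 180, 180].

## Interface

Orientations are given as [roll, pitch, yaw] about the fixed x, y, z axes, in that order (R = Rz(yaw) Ry(pitch) Rx(roll)).
In Python, from station import robot gives the robot as it stands.
- The arm moves only by the shell command python3 -m pendant 'ROWS' [FORCE]. ROWS is JSON, a list of rows, each an object with "angular": the turn, a rotation vector about the tool's x, y, z in rad, a list of three; "travel": the shift along the tool's x, y, z in units of 25 mm (1.0 is 25 mm), a list of three; "grip": the finger opening in mm, from 0 to 85.4. In form: [{"angular": [wx, wy, wz], "travel": [x, y, z], "grip": grip}, ...]. A call has 1 to 5 rows; each row is the pose to reach, as a shift and turn from the pose commanded when the call began, along the tool's axes at that moment; what a row does not reach only later rows make up. A row lasts 1/12 s, in which the tool goes at most 41.7 mm and 7.16 degrees, less where a joint would pass 70% of its speed; a pose out of reach is approached as far as the arm can. A call with a gripper value outside its range is refused whole. The fingers move at their own pace and stop on an object; FORCE is the grip in N (left out, the last holds). Time passes only in rows, so rows that repeat a pose let the fingers close. It gives the time, the measured TCP pose, the force, the opening and the grip force at its end, in the units of the state.
- robot.get_state(): the state, without advancing time (a new reading comes with each control period).
- robot.get_image(name): name is "scene" or "side" or "wrist"; returns the picture (400x640x3 uint8, blue, green, red); there is no depth.
- robot.camera_info(name): a dict with "mtx" (3x3 intrinsics, pixels), "cam_to_world" (4x4, takes a point from camera to world coordinates); the wrist camera has in their place "tool_from_camera" (4x4, takes a point from camera to tool coordinates, whose origin is the TCP and whose axes are the flange's). Camera axes: x right, y down, z forward; pixel columns grow to the right and rows downward; lengths in m; the calibration is good to about 2 mm. A picture is of the moment at which its call begins: read the wrist's pose just before it. camera_info takes no time and is no camera call.
- robot.hand_in(): hands the job in; it is judged then, once.
The state is a dict: "time_s": time; "joints": joint angles; "dq": joint speeds; "tau": joint torques, N m; "tool_pos": TCP position; "tcp_rot": TCP orientation; "ft_force": force on the tool from outside, world axes, zero at the start; "torque": the same for the moment, N m; "finger_gap": finger opening in m; "gripper_force": force on a finger pad.
Only numpy, scipy, OpenCV 4.12 (cv2) and the standard library are available. Lean on these libraries where they do the work, as an engineer would, in place of code of your own. Each camera call takes 0.05 s, during which the arm holds its last target. There are 200 camera calls.

## Task

One of the three sensor housings in the aluminium carrier has lost its cap: report it. With closed fingers push the lever on the grey call box all the way over to its other side, then hold the fingertips pointing down about 2 to 3 cm above the middle of the uncapped housing's open socket, keep still there for at least two seconds and finish in that pose, still pointing. Do not touch the carrier or any housing, pick nothing up, and leave the loose cap, screwdriver, blue bin and tape roll where they are.

Things in the scene. Friction and masses are not known exactly. Their poses are not given: they have to be found in the camera images.
- open_housing: 54 mm square white plastic block, 30 mm high, loose, lying flat in one compartment of the carrier (5 mm above the table); origin at the centre of its underside, z up. The one WITHOUT a cap: on top it has only an open round socket collar, 36 mm outer diameter and 8 mm high (rim 38 mm above the origin), with three small brass pins in it.
- open_socket (a point): The point to be pointed at: centre of the open socket's rim on the uncapped housing, 38 mm above that housing's origin, about 43 mm above the table; z up.
- capped_a: 54 mm square white plastic block, 30 mm high, loose, lying flat in one compartment of the carrier (5 mm above the table); origin at the centre of its underside, z up. A good one: on top sits a solid round grey cap, 38 mm diameter and 20 mm high (top 50 mm above the origin). Not to be touched.
- capped_b: A second good housing, the same in every way as capped_a. Not to be touched.
- carrier: Aluminium tray fixed to the table, 75 mm (x) by 275 mm (y), 16 mm high, with three compartments side by side along its y axis, centres 90 mm apart, one housing in each, in any order. Origin at the centre of its underside. It may stand on either side of the robot's centre line, and the call box on the other.
- call_box: Grey metal box fixed to the table, 110 mm (x) by 100 mm (y) by 56 mm high, with a lever on top. Origin at the centre of its underside; its x axis is level and is the direction in which the lever must be pushed (roughly away from the robot, give or take 30 degrees).
- call_lever (a joint): Angle of the call lever in rad: 0 = leaning 0.5 rad from upright towards the box's -x side, 1.0 = stop on the other side, leaning 0.5 rad towards +x. It starts between 0 and 0.25. Pivot axis along the box's y, 78 mm above the table over the box's centre; the lever moves in the box's x-z plane, has light friction (about 1 N at its tip) and stays where it is left.
- call_lever_tip (a point): Centre of the black ball, 26 mm in diameter, at the end of the lever, 70 mm from its pivot; 140 mm above the table at either end of the swing and 148 mm when upright. Below it is a steel rod 10 mm thick; a 70 by 50 mm block under the rod reaches 82 mm above the table.
- spare_cap: Bystander: loose round grey cap, 38 mm diameter, 20 mm high, standing on the table nearer the robot than the work. Origin at the centre of its underside.
- screwdriver: Bystander: loose screwdriver 170 mm long lying on the table nearer the robot than the work, about 26 mm high; origin at mid length on the table, x along it towards the blade.
- bin: Bystander: loose blue plastic bin 100 by 150 mm, 70 mm high, beyond the work; origin at the centre of its underside.
- tape_roll: Bystander: loose white ring (tape roll), 90 mm outer diameter, 25 mm high, lying flat beyond the work; origin at the centre of its underside.
There are look-alikes about, which are no part of the job. What is shaped like the open_housing but orange is not meant.

How it is judged (in metres and radians):
On the way, in this order (a step that is already met when the one before it is completed fails the run):
1. the call lever is pushed over to its far stop (value of joint call_lever above 0.85 rad), for 0.2 s.
2. the fingertips hold just above the uncapped housing's socket (horizontal distance between the grasp point and open_socket below 0.02 m and z of the grasp point in the frame of open_socket between 0.022 and 0.072 m and value of joint call_lever above 0.85 rad), for 1.5 s.
At the end, for the whole second after the job is handed in: The lever is past 0.85 rad, and the grasp point (about 19 mm behind the fingertips) stays within 20 mm sideways of the open socket's centre and 22 to 72 mm above its rim, so that the tips hover some 3 to 50 mm above it; the housings lie at rest within 12 mm of where they were (all of step 2 and linear speed of each of open_housing, capped_a, capped_b below 0.02 m/s and distance of each of open_housing, capped_a, capped_b from where it was at the start of the episode below 0.012 m); the robot touches nothing.
It fails at once if the robot touches a housing or the carrier (contact force between any of the fingers, the arm and open_housing above 0.3 N or contact force between any of the fingers, the arm and capped_a above 0.3 N or contact force between any of the fingers, the arm and capped_b above 0.3 N or contact force between any of the fingers, the arm and carrier above 0.3 N).
It fails at once if a housing is shifted or lifted by more than 12 mm (distance of any of open_housing, capped_a, capped_b from where it was at the start of the episode above 0.012 m).
It fails at once if a bystander is moved by more than 15 mm (distance of any of spare_cap, screwdriver, bin, tape_roll from where it was at the start of the episode above 0.015 m).
It also fails if it takes over 40 s, if anything falls off the work surface, if the arm or the gripper's body presses on something with over 40 N, if the wrist force passes 120 N, or if a joint passes its speed limit or range.

## Working session

There is one attempt and no reset: what is moved stays moved. The work goes in short steps, Python scripts to look and compute and a shell command to move; the robot and the scene stay as the last step left them, time stands still between calls to the robot, and variables do not carry over. Pictures are saved under pics/ and viewed, at most 10 in all, crops included, and the job is handed in when it is done.

```bash
mkdir -p pics; ls; python3 - <<'E'
from station import robot
import cv2,numpy as np
np.set_printoptions(precision=4,suppress=True)
for n in("scene","side"):
    cv2.imwrite(f"pics/{n}0.png",robot.get_image(n)); i=robot.camera_info(n); print(n,i["mtx"],i["cam_to_world"])
print(robot.camera_info("wrist"),robot.tcp_to_tips); print(robot.get_state())
E
```

```text
pics
scene [[393.3967   0.     315.8539]
 [  0.     393.3967 193.1065]
 [  0.       0.       1.    ]] [[-0.6592  0.5136 -0.5492  1.0212]
 [ 0.7517  0.4705 -0.4623  0.3927]
 [ 0.021  -0.7176 -0.6962  0.669 ]
 [ 0.      0.      0.      1.    ]]
side [[365.4375   0.     320.3493]
 [  0.     365.4375 202.9336]
 [  0.       0.       1.    ]] [[ 0.8106 -0.3662  0.457   0.2358]
 [-0.5856 -0.5031  0.6356 -0.4565]
 [-0.0028 -0.7829 -0.6222  0.58  ]
 [ 0.      0.      0.      1.    ]]
{'mtx': array([[278.2318,   0.    , 321.6239],
       [  0.    , 278.2318, 201.3293],
       [  0.    ,   0.    ,   1.    ]]), 'tool_from_camera': array([[ 0.0002, -0.9556, -0.2947,  0.0752],
       [ 1.    ,  0.0001,  0.0003, -0.0004],
       [-0.0003, -0.2947,  0.9556, -0.1203],
       [ 0.    ,  0.    ,  0.    ,  1.    ]])} 0.022
{'time_s': 0.1, 'joints': array([62.3025, 17.2122, 87.1755, -0.0002, 75.6694, -3.8165]), 'dq': array([-0.0535, -0.128 , -0.1017, -0.0408,  0.1043,  0.0029]), 'tau': array([  0.0007, -54.4387, -36.2368,  -0.0001,   0.0031,   0.0001]), 'tool_pos': array([0.2226, 0.5028, 0.2528]), 'tcp_rot': array([-179.943 ,   -0.0037,  156.1191]), 'ft_force': array([-0.4371,  0.3083, -0.2327]), 'torque': array([ 0.0517, -0.0361,  0.0281]), 'gripper_force': 0.0, 'finger_gap': 0.08576298191100712}
```

View pics/scene0.png

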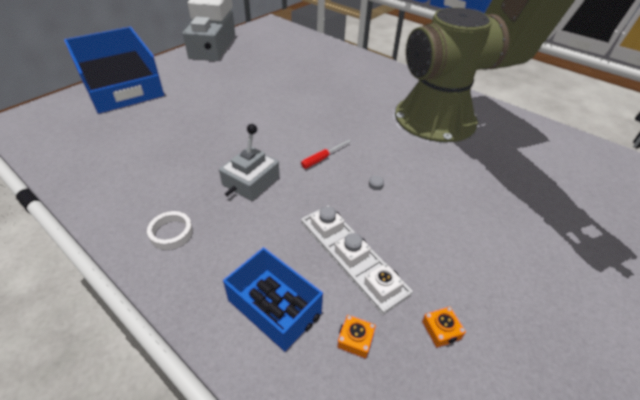

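View pics/side0.png

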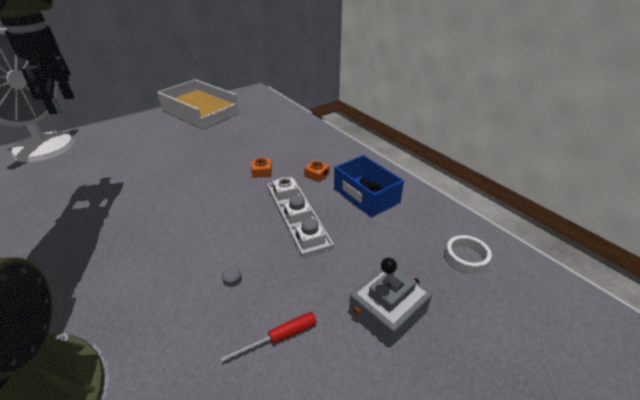

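Scene: the carrier holds three housings. The two at (327,214) and (353,243) have grey caps. The white one at (385,277), seen in side at (285,183), shows a dark socket with brass pins, so it is the uncapped one. The orange blocks at (357,335) and (444,325) are look-alikes and the wrong colour. The lever ball is at scene (252,129) and side (389,265). I'll triangulate these points and confirm with an enlarged crop.

```bash
cat > h.py <<'E'
import numpy as np,cv2
from station import robot
np.set_printoptions(precision=4,suppress=True)
def ray(info,px,T=None):
    T=info["cam_to_world"] if T is None else T
    d=T[:3,:3]@np.linalg.solve(info["mtx"],[px[0],px[1],1]); return T[:3,3],d/np.linalg.norm(d)
def plane(info,px,z,T=None):
    o,d=ray(info,px,T); return o+d*(z-o[2])/d[2]
def tri(r):
    A=[];b=[]
    for o,d in r:
        P=np.eye(3)-np.outer(d,d);A.append(P);b.append(P@o)
    x=np.linalg.lstsq(np.vstack(A),np.hstack(b),rcond=None)[0]
    return x,[np.linalg.norm((np.eye(3)-np.outer(d,d))@(x-o)) for o,d in r]
E
python3 - <<'E'
from h import *
S,D=[robot.camera_info(n) for n in("scene","side")]
a,b=cv2.imread("pics/scene0.png"),cv2.imread("pics/side0.png")
def blob(im,c,r,thr):
    x,y=c;s=im[y-r:y+r,x-r:x+r].max(2)<thr
    n,l,st,ce=cv2.connectedComponentsWithStats(s.astype(np.uint8)); k=1+np.argmax(st[1:,4]); return ce[k]+[x-r,y-r],st[k]
for nm,p,q,r,t in(("ball",(252,129),(389,265),9,60),("socket",(385,277),(285,183),10,110)):
    (u,s1),(v,s2)=blob(a,p,r,t),blob(b,q,r,t); print(nm,u,s1,v,s2,tri([ray(S,u),ray(D,v)]))
for p,q in(((328,209),(310,221)),((353,238),(296,200))): print("captop",tri([ray(S,p),ray(D,q)]))
c=lambda im,x,y,w:cv2.resize(im[y-w:y+w,x-w:x+w],(400,400),interpolation=cv2.INTER_CUBIC)
cv2.imwrite("pics/crop0.png",cv2.resize(np.vstack([np.hstack([c(a,375,265,40),c(b,295,205,40)]),np.hstack([c(a,250,160,40),c(b,390,295,45)])]),(600,600)))
E
```

```text
ball [251.5455 129.1091] [ 5  5  8  9 55] [388.3731 265.4145] [  1   2  16  16 193] (array([ 0.5492, -0.2027,  0.1447]), [np.float64(0.000416300632789754), np.float64(0.0004163006327904315)])
socket [384.5352 276.4225] [ 4  5 12 10 71] [284.35 181.3 ] [ 5  6 10  5 40] (array([0.6088, 0.2205, 0.0415]), [np.float64(0.0004416090482763374), np.float64(0.0004416090482758309)])
captop (array([0.5618, 0.0386, 0.0602]), [np.float64(0.0020162311344392803), np.float64(0.00201623113443903)])
captop (array([0.5829, 0.1246, 0.0532]), [np.float64(0.00044252678916738427), np.float64(0.0004425267891674574)])
```

View pics/crop0.png

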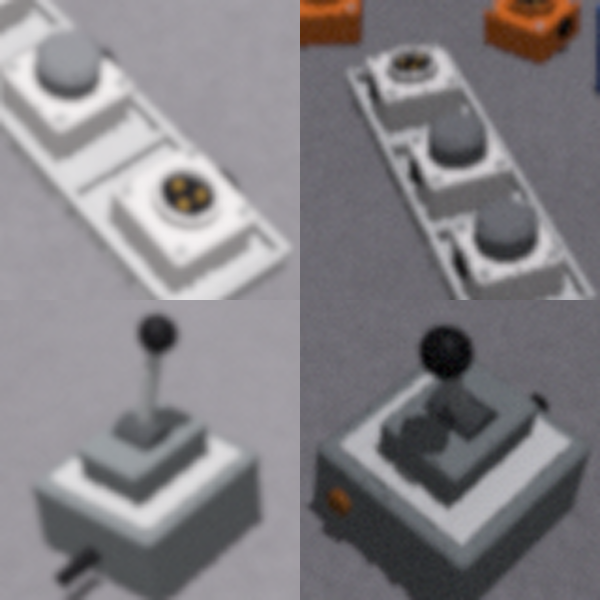

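The crop confirms that the white block in the end compartment has an open socket with three brass pins. I can also read the corners of the box top: scene (220,170), (251,185), (279,161) and side (350,295), (393,330), (431,294). These give the box centre and yaw.

```bash
python3 - <<'E'
from h import *
S,D=[robot.camera_info(n) for n in("scene","side")]
P=[plane(S,p,.056) for p in((219.9,169.9),(251.3,185.3),(279.3,161.3))]
Q=[plane(D,p,.056) for p in((350.4,295),(393,330.4),(431.1,294.4))]
for X in(P,Q):
    X=np.array(X)
    for i in(0,1):
        e=X[i+1]-X[i];print(X[i],"len",np.linalg.norm(e),"dir",np.degrees(np.arctan2(e[1],e[0])))
    print("centre",(X[0]+X[2])/2,X[2])
E
```

```text
[ 0.6316 -0.2336  0.056 ] len 0.09531073759905802 dir 98.48613838330637
[ 0.6176 -0.1394  0.056 ] len 0.10440241079245337 dir -172.35801932041778
centre [ 0.5729 -0.1934  0.056 ] [ 0.5141 -0.1533  0.056 ]
[ 0.5116 -0.1619  0.056 ] len 0.09413851929626185 dir -83.24307551210714
[ 0.5227 -0.2554  0.056 ] len 0.10470170188985117 dir 6.308587686607744
centre [ 0.5692 -0.2029  0.056 ] [ 0.6268 -0.2439  0.056 ]
```

Everything agrees: ball z is 0.145 (expected 0.14–0.148), socket rim z about 0.042 (expected 0.043), box top edges 95–104 mm, and box yaw about 7.5°. At a tool yaw of 97.5°, tool +y is the push direction. Now I'll close the fingers and go behind the lever.

```bash
cat >> h.py <<'E'
from scipy.spatial.transform import Rotation as Ro
def go(p,yaw):
    s=robot.get_state();R=Ro.from_euler("xyz",s["tcp_rot"],degrees=True);G=Ro.from_euler("xyz",[180,0,yaw],degrees=True)
    print(s["time_s"],s["tool_pos"],s["tcp_rot"],s["ft_force"],"travel",R.inv().apply(np.array(p)-s["tool_pos"])/.025,"ang",(R.inv()*G).as_rotvec())
E
R='{"angular":[0,0,1.02],"travel":[21.6,-21.5,0],"grip":0}'
python3 -m pendant '[{"angular":[0,0,1.02],"travel":[21.6,-21.5,0],"grip":0},{"angular":[0,0,1.02],"travel":[-21.6,-21.5,0],"grip":0}]' 20 --help >/dev/null 2>&1 </dev/null & kill $! 2>/dev/null; wait; python3 -c "
from h import *
go([.499,-.2085,.253],97.5)"
```

```text
0.1 [0.2226 0.5028 0.2528] [-179.943    -0.0037  156.1191] [-0.4371  0.3083 -0.2327] travel [-21.6276 -21.5384   0.0116] ang [-0.0009  0.0005  1.0231]
```

That command line also had a stray, malformed pendant call in it. I shouldn't have sent it, but the clock and pose show nothing moved. The correct x travel is -21.6.

```bash
python3 -m pendant '[{"angular":[0,0,1.02],"travel":[-21.6,-21.5,0],"grip":0},{"angular":[0,0,1.02],"travel":[-21.6,-21.5,0],"grip":0},{"angular":[0,0,1.02],"travel":[-21.6,-21.5,0],"grip":0},{"angular":[0,0,1.02],"travel":[-21.6,-21.5,0],"grip":0},{"angular":[0,0,1.02],"travel":[-21.6,-21.5,0],"grip":0}]' 20; python3 -c "
from h import *
go([.499,-.2085,.253],97.5)"
```

```text
time_s: 0.52
tool_pos: [0.2982, 0.3069, 0.253]
tcp_rot: [-180.0, 0.0, 120.0]
ft_force: [0.3, 0.8, 1.5]
finger_gap: 0.0258
gripper_force: 0.0
0.5167 [0.2982 0.3069 0.253 ] [-179.9791    0.0073  119.9895] [0.2755 0.8462 1.4982] travel [-21.8705  -3.3463   0.0046] ang [-0.0003  0.0002  0.3925]
```

```bash
python3 -m pendant '[{"angular":[0,0,0.39],"travel":[-21.9,-3.3,0],"grip":0},{"angular":[0,0,0.39],"travel":[-21.9,-3.3,0],"grip":0},{"angular":[0,0,0.39],"travel":[-21.9,-3.3,0],"grip":0},{"angular":[0,0,0.39],"travel":[-21.9,-3.3,0],"grip":0},{"angular":[0,0,0.39],"travel":[-21.9,-3.3,0],"grip":0}]'; python3 -c "
from h import *
go([.499,-.2085,.253],97.5)"
```

```text
time_s: 0.93
tool_pos: [0.3754, 0.1132, 0.2533]
tcp_rot: [180.0, -0.0, 97.9]
ft_force: [0.8, 1.0, 0.0]
finger_gap: 0.0001
gripper_force: 0.0
0.9333 [0.3754 0.1132 0.2533] [179.9843  -0.0017  97.8745] [0.7927 0.9834 0.0127] travel [-13.4251   3.1336   0.0144] ang [ 0.0003 -0.      0.0065]
```

```bash
python3 -m pendant '[{"angular":[0,0,0],"travel":[-13.4,3.1,0],"grip":0},{"angular":[0,0,0],"travel":[-13.4,3.1,0],"grip":0},{"angular":[0,0,0],"travel":[-13.4,3.1,0],"grip":0},{"angular":[0,0,0],"travel":[-13.4,3.1,0],"grip":0},{"angular":[0,0,0],"travel":[-13.4,3.1,0],"grip":0}]'; python3 -m pendant '[{"angular":[0,0,0],"travel":[-5.4,1.2,0],"grip":0},{"angular":[0,0,0],"travel":[-5.4,1.2,0],"grip":0},{"angular":[0,0,0],"travel":[-5.4,1.2,0],"grip":0},{"angular":[0,0,0],"travel":[-5.4,1.2,0],"grip":0},{"angular":[0,0,0],"travel":[-5.4,1.2,0],"grip":0}]'; python3 -c "
from h import *
cv2.imwrite('pics/w1.png',robot.get_image('wrist'))
go([.499,-.2085,.147],97.5)"
```

```text
time_s: 1.35
tool_pos: [0.4501, -0.0815, 0.2532]
tcp_rot: [-180.0, -0.0, 97.9]
ft_force: [1.1, 0.9, 0.2]
finger_gap: -0.0002
gripper_force: 0.0
time_s: 1.77
tool_pos: [0.4986, -0.2117, 0.2522]
tcp_rot: [-179.9, -0.0, 97.8]
ft_force: [-0.0, 0.2, -0.6]
finger_gap: 0.0002
gripper_force: 0.0
1.8167 [ 0.4982 -0.2099  0.2524] [-179.9274   -0.0531   97.8477] [ 0.332   0.8269 -0.2402] travel [0.0486 0.0431 4.2143] ang [-0.0013 -0.0009  0.0061]
```

View pics/w1.png

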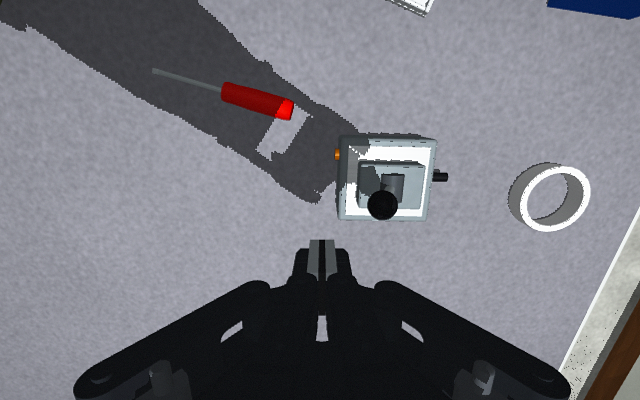

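Wrist view: the lever ball is at (382,205), the box edges run square to the image, and the closed fingertips at (322,240) are behind the ball on clear ground. I'll check the ball position in this view, then lower.

```bash
python3 -m pendant '[{"angular":[0,0,0],"travel":[0,0,4.2],"grip":0},{"angular":[0,0,0],"travel":[0,0,4.2],"grip":0},{"angular":[0,0,0],"travel":[0,0,4.2],"grip":0},{"angular":[0,0,0],"travel":[0,0,4.2],"grip":0}]'; python3 -c "
from h import *
i=robot.camera_info('wrist');T=np.eye(4);T[:3,:3]=Ro.from_euler('xyz',[-179.93,-.05,97.85],degrees=True).as_matrix();T[:3,3]=[.4982,-.2099,.2524]
W=T@i['tool_from_camera'];print('ball',plane(i,(382,205),.145,W))
X=np.array([plane(i,p,.056,W) for p in((341,137),(435,139),(432,220),(340,219))]);print(X,X.mean(0))
go([.574,-.1985,.147],97.5)"
```

```text
time_s: 2.15
tool_pos: [0.4963, -0.2068, 0.1438]
tcp_rot: [-179.6, -0.3, 98.0]
ft_force: [0.1, 0.6, -0.9]
finger_gap: 0.0003
gripper_force: 0.0
ball [ 0.5491 -0.2014  0.145 ]
[[ 0.512  -0.1552  0.056 ]
 [ 0.616  -0.143   0.056 ]
 [ 0.637  -0.2374  0.056 ]
 [ 0.5261 -0.2515  0.056 ]] [ 0.5728 -0.1968  0.056 ]
2.15 [ 0.4963 -0.2068  0.1438] [-179.6209   -0.2673   98.0204] [ 0.1421  0.6101 -0.8807] travel [-0.1045  3.1238 -0.151 ] ang [-0.0066 -0.0046  0.0091]
```

Ball and centre agree with the first measurement to within 2 mm. Now I'll push along tool +y in steps to about +2 mm past centre.

```bash
python3 -m pendant '[{"angular":[0,0,0],"travel":[0,0.7,0],"grip":0},{"angular":[0,0,0],"travel":[0,1.3,0],"grip":0},{"angular":[0,0,0],"travel":[0,1.9,0],"grip":0},{"angular":[0,0,0],"travel":[0,2.5,0],"grip":0},{"angular":[0,0,0],"travel":[0,3.0,0],"grip":0}]'; python3 -m pendant '[{"angular":[0,0,0],"travel":[0,0,0],"grip":0},{"angular":[0,0,0],"travel":[0,0,0],"grip":0},{"angular":[0,0,0],"travel":[0,0,0],"grip":0}]'; python3 -c "
from h import *
a=robot.get_image('scene');b=robot.get_image('side')
c=lambda im,x,y,w:cv2.resize(im[y-w:y+w,x-w:x+w],(400,400),interpolation=cv2.INTER_CUBIC)
cv2.imwrite('pics/p1.png',np.hstack([c(a,245,150,50),c(b,400,275,50)]))
go([.579,-.198,.147],97.5)"
```

```text
time_s: 2.57
tool_pos: [0.5739, -0.1976, 0.1506]
tcp_rot: [179.9, 0.1, 98.0]
ft_force: [-0.8, -1.1, -0.6]
finger_gap: 0.0001
gripper_force: 0.7
time_s: 2.82
tool_pos: [0.5723, -0.1982, 0.1493]
tcp_rot: [180.0, 0.0, 98.0]
ft_force: [-0.1, -0.6, -0.4]
finger_gap: 0.0
gripper_force: 0.0
2.9167 [ 0.5722 -0.1984  0.149 ] [179.9761   0.014   97.9535] [-0.4644 -0.7568 -0.0799] travel [-0.0199  0.2719  0.0791] ang [0.0004 0.0002 0.0079]
```

View pics/p1.png

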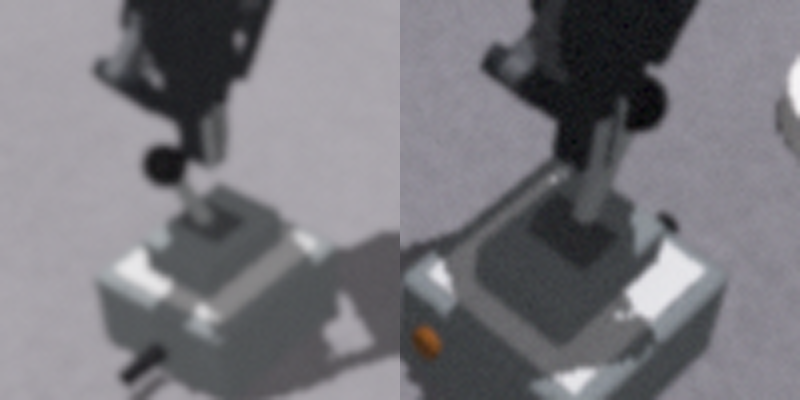

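The lever now leans away from the robot, with the ball at scene (236,141) and side (409,251). No stop force shows yet, so I'll triangulate the ball and push a few mm more until the force rises.

```bash
python3 -m pendant '[{"angular":[0,0,0],"travel":[0,0.1,0],"grip":0},{"angular":[0,0,0],"travel":[0,0.2,0],"grip":0},{"angular":[0,0,0],"travel":[0,0.3,0],"grip":0},{"angular":[0,0,0],"travel":[0,0.3,0],"grip":0}]'; python3 -c "
from h import *
S,D=[robot.camera_info(n) for n in('scene','side')]
print(tri([ray(S,(236.3,140.7)),ray(D,(409,250.7))]))
cv2.imwrite('pics/s2.png',robot.get_image('scene'))"
```

```text
time_s: 3.25
tool_pos: [0.5798, -0.1975, 0.1482]
tcp_rot: [-179.9, -0.0, 98.0]
ft_force: [-6.1, 0.4, 3.5]
finger_gap: -0.0002
gripper_force: 3.0
(array([ 0.6002, -0.1977,  0.1425]), [np.float64(0.0012458783657203348), np.float64(0.0012458783657202687)])
```

The force rose to 6 N, so the lever is at its stop (ball earlier at +28 mm, lean about 0.42). I'll hold briefly, back off, then lift.

```bash
python3 -m pendant '[{"angular":[0,0,0],"travel":[0,0.1,0],"grip":0},{"angular":[0,0,0],"travel":[0,0.1,0],"grip":0},{"angular":[0,0,0],"travel":[0,0,0],"grip":0},{"angular":[0,0,0],"travel":[0,-0.8,0],"grip":0},{"angular":[0,0,0],"travel":[0,-1.6,0],"grip":0}]'; python3 -m pendant '[{"angular":[0,0,0],"travel":[0,-0.4,-1.5],"grip":0},{"angular":[0,0,0],"travel":[0,-0.4,-3],"grip":0},{"angular":[0,0,0],"travel":[0,-0.4,-4],"grip":0},{"angular":[0,0,0],"travel":[0,-0.4,-4],"grip":0}]'; python3 -c "
from h import *
a=robot.get_image('scene');b=robot.get_image('side');R=[]
for im,n,(x,y) in((a,'scene',(234,142)),(b,'side',(412,250))):
    s=(im[y-14:y+14,x-14:x+14].max(2)<60).astype(np.uint8);k,l,st,ce=cv2.connectedComponentsWithStats(s);j=1+np.argmax(st[1:,4]);print(ce[j]+[x-14,y-14],st[j]);R.append(ray(robot.camera_info(n),ce[j]+[x-14,y-14]))
print(tri(R))
c=lambda im,x,y,w:cv2.resize(im[y-w:y+w,x-w:x+w],(400,400),interpolation=cv2.INTER_CUBIC)
cv2.imwrite('pics/p2.png',np.hstack([c(a,245,150,50),c(b,400,275,50)]))
go([.6088,.2205,.25],97.5)"
```

```text
time_s: 3.72
tool_pos: [0.5402, -0.2028, 0.148]
tcp_rot: [-180.0, -0.0, 98.0]
ft_force: [0.1, -1.0, -0.3]
finger_gap: -0.0001
gripper_force: 0.0
time_s: 4.05
tool_pos: [0.532, -0.205, 0.2544]
tcp_rot: [179.6, 0.3, 98.0]
ft_force: [-0.1, 0.3, 0.8]
finger_gap: -0.0002
gripper_force: 0.0
[234.9455 142.8   ] [11 11  9  8 55]
[409.7485 249.9325] [  5   7  15  15 163]
(array([ 0.6051, -0.1961,  0.1401]), [np.float64(0.0006532711121099303), np.float64(0.0006532711121103442)])
4.15 [ 0.5308 -0.2044  0.249 ] [179.9145   0.0507  97.9645] [-0.1454 -0.3224 -0.8326] travel [16.3989  5.4436 -0.0483] ang [0.0015 0.0009 0.0081]
```

View pics/p2.png

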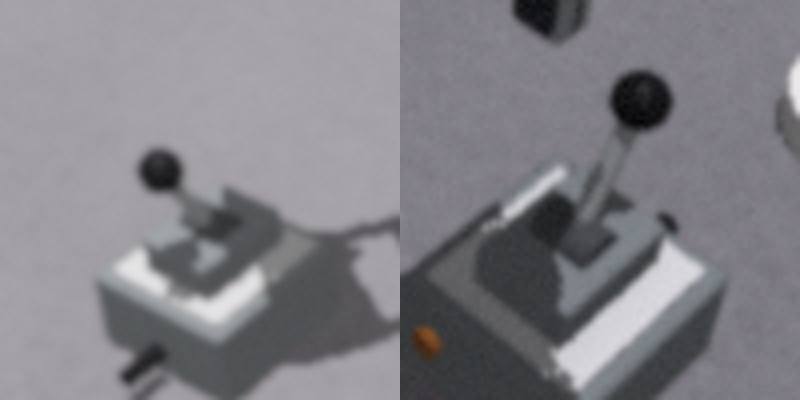

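The lever stands free at its far stop: the ball is at (0.605, -0.196, 0.140), matching the 140 mm end height at about +33 mm. Next I'll move to 60 mm short of the socket and take a close look.

```bash
python3 -m pendant '[{"angular":[0,0,0],"travel":[14,5.4,0],"grip":0},{"angular":[0,0,0],"travel":[14,5.4,0],"grip":0},{"angular":[0,0,0],"travel":[14,5.4,0],"grip":0},{"angular":[0,0,0],"travel":[14,5.4,0],"grip":0},{"angular":[0,0,0],"travel":[14,5.4,0],"grip":0}]'; python3 -c "
from h import *
go([.6168,.161,.25],97.5)"
```

```text
time_s: 4.57
tool_pos: [0.5777, 0.0006, 0.2467]
tcp_rot: [-179.9, -0.0, 98.0]
ft_force: [-0.6, -0.6, 0.2]
finger_gap: -0.0001
gripper_force: 0.0
4.5667 [0.5777 0.0006 0.2467] [-179.8701   -0.0274   97.9507] [-0.6348 -0.5668  0.2326] travel [ 6.1377  2.4371 -0.1359] ang [-0.0023 -0.0005  0.0079]
```

```bash
python3 -m pendant '[{"angular":[0,0,0],"travel":[6.1,2.4,0],"grip":0},{"angular":[0,0,0],"travel":[6.1,2.4,0],"grip":0},{"angular":[0,0,0],"travel":[6.1,2.4,0],"grip":0},{"angular":[0,0,0],"travel":[6.1,2.4,0],"grip":0},{"angular":[0,0,0],"travel":[6.1,2.4,0],"grip":0}]'; python3 -m pendant '[{"angular":[0,0,0],"travel":[0,0,0],"grip":0},{"angular":[0,0,0],"travel":[0,0,0],"grip":0}]'; python3 -c "
from h import *
go([.6088,.2205,.25],97.5)
cv2.imwrite('pics/w2.png',robot.get_image('wrist'))"
```

```text
time_s: 4.98
tool_pos: [0.616, 0.1641, 0.2458]
tcp_rot: [-179.8, -0.1, 98.3]
ft_force: [-0.9, -1.2, -0.4]
finger_gap: -0.0
gripper_force: 0.0
time_s: 5.15
tool_pos: [0.6159, 0.1577, 0.2467]
tcp_rot: [-179.9, 0.0, 98.0]
ft_force: [-0.6, 0.8, 0.6]
finger_gap: -0.0001
gripper_force: 0.0
5.15 [0.6159 0.1577 0.2467] [-179.8639    0.0178   97.9831] [-0.6077  0.8185  0.6223] travel [ 2.5278  0.0682 -0.1321] ang [-0.0024  0.0003  0.0084]
```

View pics/w2.png

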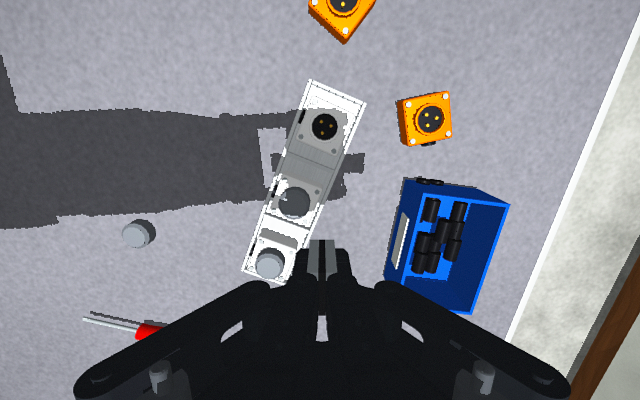

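Wrist view: the open socket with three brass pins is at (325,127) in the white carrier, the capped housings are at (294,201) and (269,264), and the orange look-alikes are at (343,5) and (430,119). I'll fix the socket position from here.

```bash
python3 -c "
from h import *
im=cv2.imread('pics/w2.png');s=(im[108:148,305:345].max(2)<60).astype(np.uint8);k,l,st,ce=cv2.connectedComponentsWithStats(cv2.morphologyEx(s,cv2.MORPH_CLOSE,np.ones((7,7))));j=1+np.argmax(st[1:,4]);c=ce[j]+[305,108];print(c,st[j])
i=robot.camera_info('wrist');T=np.eye(4);T[:3,:3]=Ro.from_euler('xyz',[-179.864,.018,97.983],degrees=True).as_matrix();T[:3,3]=[.6159,.1577,.2467];W=T@i['tool_from_camera']
S,D=[robot.camera_info(n) for n in('scene','side')]
print(plane(i,c,.041,W),tri([ray(i,c,W),ray(S,(384.5,276.4)),ray(D,(284.35,181.3))]))
go([.6088,.2205,.15],97.5)"
```

```text
[324.2265 126.4012] [  7   6  26  26 521]
[0.6094 0.2205 0.041 ] (array([0.609 , 0.2205, 0.0416]), [np.float64(0.00036942314844162554), np.float64(0.0005676330805191004), np.float64(0.0003445310079496393)])
5.2 [0.616  0.1571 0.2472] [-179.9048    0.016    97.9272] [-0.2144 -0.2413  0.0774] travel [2.553  0.0717 3.8882] ang [-0.0017  0.0003  0.0075]
```

All three views agree on (0.609, 0.2205) within 1 mm. I'll go over it, then down with a slow finish to TCP z of about 0.091, which puts the tips about 26 mm above the rim.

```bash
python3 -m pendant '[{"angular":[0,0,0],"travel":[1.3,0.07,0],"grip":0},{"angular":[0,0,0],"travel":[2.2,0.07,0],"grip":0},{"angular":[0,0,0],"travel":[2.55,0.07,0.8],"grip":0},{"angular":[0,0,0],"travel":[2.55,0.07,2.0],"grip":0},{"angular":[0,0,0],"travel":[2.55,0.07,3.0],"grip":0}]'; python3 -m pendant '[{"angular":[0,0,0],"travel":[0,0,0.8],"grip":0},{"angular":[0,0,0],"travel":[0,0,1.6],"grip":0},{"angular":[0,0,0],"travel":[0,0,2.3],"grip":0},{"angular":[0,0,0],"travel":[0,0,2.7],"grip":0},{"angular":[0,0,0],"travel":[0,0,2.9],"grip":0}]'; python3 -c "
from h import *
go([.609,.2205,.091],97.5)"
```

```text
time_s: 5.62
tool_pos: [0.6088, 0.2205, 0.1719]
tcp_rot: [180.0, 0.0, 97.9]
ft_force: [-0.1, 0.1, -0.9]
finger_gap: 0.0001
gripper_force: 0.0
time_s: 6.03
tool_pos: [0.6087, 0.22, 0.0993]
tcp_rot: [-179.9, 0.0, 97.9]
ft_force: [-0.2, 0.8, -0.4]
finger_gap: -0.0001
gripper_force: 0.0
6.0333 [0.6087 0.22   0.0993] [-179.8763    0.0218   97.8807] [-0.172   0.7624 -0.3704] travel [0.017  0.0144 0.3304] ang [-0.0022  0.0004  0.0066]
```

```bash
python3 -m pendant '[{"angular":[0,0,0],"travel":[0,0,0.1],"grip":0},{"angular":[0,0,0],"travel":[0,0,0.1],"grip":0},{"angular":[0,0,0],"travel":[0,0,0.1],"grip":0},{"angular":[0,0,0],"travel":[0,0,0.1],"grip":0},{"angular":[0,0,0],"travel":[0,0,0.1],"grip":0}]'|head -2
python3 -m pendant '[{"angular":[0,0,0],"travel":[0,0,0],"grip":0},{"angular":[0,0,0],"travel":[0,0,0],"grip":0},{"angular":[0,0,0],"travel":[0,0,0],"grip":0},{"angular":[0,0,0],"travel":[0,0,0],"grip":0},{"angular":[0,0,0],"travel":[0,0,0],"grip":0}]'|head -2
python3 -m pendant '[{"angular":[0,0,0],"travel":[0,0,0],"grip":0},{"angular":[0,0,0],"travel":[0,0,0],"grip":0},{"angular":[0,0,0],"travel":[0,0,0],"grip":0},{"angular":[0,0,0],"travel":[0,0,0],"grip":0},{"angular":[0,0,0],"travel":[0,0,0],"grip":0}]'|head -2
python3 -m pendant '[{"angular":[0,0,0],"travel":[0,0,0],"grip":0},{"angular":[0,0,0],"travel":[0,0,0],"grip":0},{"angular":[0,0,0],"travel":[0,0,0],"grip":0},{"angular":[0,0,0],"travel":[0,0,0],"grip":0},{"angular":[0,0,0],"travel":[0,0,0],"grip":0}]'|head -2
python3 -m pendant '[{"angular":[0,0,0],"travel":[0,0,0],"grip":0},{"angular":[0,0,0],"travel":[0,0,0],"grip":0},{"angular":[0,0,0],"travel":[0,0,0],"grip":0},{"angular":[0,0,0],"travel":[0,0,0],"grip":0},{"angular":[0,0,0],"travel":[0,0,0],"grip":0}]'|head -2
python3 -m pendant '[{"angular":[0,0,0],"travel":[0,0,0],"grip":0},{"angular":[0,0,0],"travel":[0,0,0],"grip":0},{"angular":[0,0,0],"travel":[0,0,0],"grip":0},{"angular":[0,0,0],"travel":[0,0,0],"grip":0},{"angular":[0,0,0],"travel":[0,0,0],"grip":0}]'
python3 -c "
from h import *
a=robot.get_image('scene');b=robot.get_image('side')
c=lambda im,x,y,w:cv2.resize(im[y-w:y+w,x-w:x+w],(400,400),interpolation=cv2.INTER_CUBIC)
cv2.imwrite('pics/f.png',np.hstack([c(a,310,210,100),c(b,340,220,100)]))"
```

```text
time_s: 6.45
tool_pos: [0.6093, 0.2214, 0.0991]
time_s: 6.87
tool_pos: [0.6091, 0.2213, 0.0983]
time_s: 7.28
tool_pos: [0.6091, 0.2213, 0.0983]
time_s: 7.7
tool_pos: [0.6091, 0.2213, 0.0983]
time_s: 8.12
tool_pos: [0.6091, 0.2213, 0.0983]
time_s: 8.53
tool_pos: [0.6091, 0.2213, 0.0983]
tcp_rot: [-180.0, 0.0, 98.0]
ft_force: [1.0, 0.5, -0.3]
finger_gap: -0.0
gripper_force: 0.0
```

View pics/f.png

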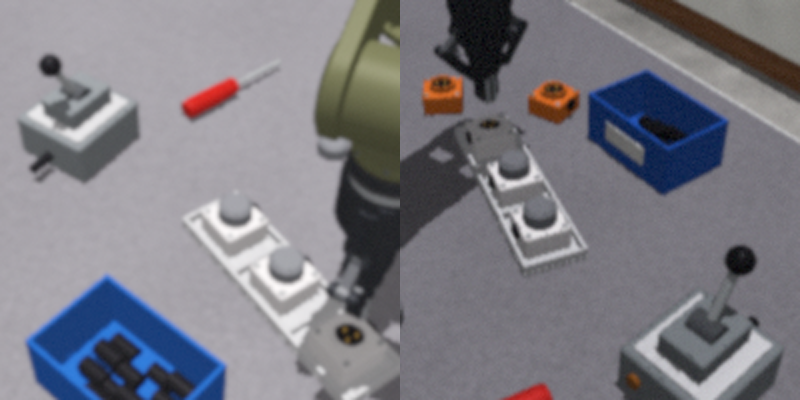

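The fingertips hover over the open socket at crop (348,333) and (489,125), the lever is over, and the housings are undisturbed. The tips are about 33 mm above the rim, so I'll lower 8 mm to meet the 2–3 cm asked for, then hold for two seconds.

```bash
python3 -m pendant '[{"angular":[0,0,0],"travel":[0,0,0.15],"grip":0},{"angular":[0,0,0],"travel":[0,0,0.32],"grip":0},{"angular":[0,0,0],"travel":[0,0,0.32],"grip":0},{"angular":[0,0,0],"travel":[0,0,0.32],"grip":0},{"angular":[0,0,0],"travel":[0,0,0.32],"grip":0}]'|head -2
python3 -m pendant '[{"angular":[0,0,0],"travel":[0,0,0],"grip":0},{"angular":[0,0,0],"travel":[0,0,0],"grip":0},{"angular":[0,0,0],"travel":[0,0,0],"grip":0},{"angular":[0,0,0],"travel":[0,0,0],"grip":0},{"angular":[0,0,0],"travel":[0,0,0],"grip":0}]'|head -2
python3 -m pendant '[{"angular":[0,0,0],"travel":[0,0,0],"grip":0},{"angular":[0,0,0],"travel":[0,0,0],"grip":0},{"angular":[0,0,0],"travel":[0,0,0],"grip":0},{"angular":[0,0,0],"travel":[0,0,0],"grip":0},{"angular":[0,0,0],"travel":[0,0,0],"grip":0}]'|head -2
python3 -m pendant '[{"angular":[0,0,0],"travel":[0,0,0],"grip":0},{"angular":[0,0,0],"travel":[0,0,0],"grip":0},{"angular":[0,0,0],"travel":[0,0,0],"grip":0},{"angular":[0,0,0],"travel":[0,0,0],"grip":0},{"angular":[0,0,0],"travel":[0,0,0],"grip":0}]'|head -2
python3 -m pendant '[{"angular":[0,0,0],"travel":[0,0,0],"grip":0},{"angular":[0,0,0],"travel":[0,0,0],"grip":0},{"angular":[0,0,0],"travel":[0,0,0],"grip":0},{"angular":[0,0,0],"travel":[0,0,0],"grip":0},{"angular":[0,0,0],"travel":[0,0,0],"grip":0}]'|head -2
python3 -m pendant '[{"angular":[0,0,0],"travel":[0,0,0],"grip":0},{"angular":[0,0,0],"travel":[0,0,0],"grip":0},{"angular":[0,0,0],"travel":[0,0,0],"grip":0},{"angular":[0,0,0],"travel":[0,0,0],"grip":0},{"angular":[0,0,0],"travel":[0,0,0],"grip":0}]'
```

```text
time_s: 9.05
tool_pos: [0.6091, 0.2213, 0.0902]
time_s: 9.47
tool_pos: [0.6091, 0.2213, 0.0903]
time_s: 9.88
tool_pos: [0.6091, 0.2213, 0.0903]
time_s: 10.3
tool_pos: [0.6091, 0.2213, 0.0903]
time_s: 10.72
tool_pos: [0.6091, 0.2213, 0.0903]
time_s: 11.13
tool_pos: [0.6091, 0.2213, 0.0903]
tcp_rot: [180.0, 0.0, 98.0]
ft_force: [-0.3, -0.6, 0.7]
finger_gap: 0.0001
gripper_force: 0.0
```

The tips are 25 mm above the rim and within about 1 mm sideways, still for two seconds with nothing touched. I'm handing in.

```bash
python3 -c "
from station import robot
print(robot.hand_in())"
```

```text
the job is handed in; nothing more can be done
None
```

The job is handed in (no verdict came back): the uncapped housing is the one in the carrier's left-hand (+y) end compartment, at about (0.609, 0.221) m; the lever is at its far stop, and the closed fingertips are holding still about 25 mm above the open socket.

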